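Jog the dispensing pump at its third speed click

TASK

Purge the dispensing pump on the bench. First press the blue flip-top of its pump head fully shut (the pump must not be jogged with the head open), then turn the black jog knob on its deck clockwise by three clicks, no further, and keep holding it there: it springs back to rest if let go, so finish with the knob still held at the third click. Leave the other things on the bench undisturbed.

Things in the scene. Friction and masses are not known exactly. Their poses are not given: they have to be found in the camera images.
- pump: peristaltic pump, fixed to the bench, turned up to 20 degrees. White housing 200 (x) x 150 (y) x 100 mm high; origin: centre of its underside, at bench level; +x its rear, +y its left seen from the robot. Level deck at z = 100 mm with the jog knob at (-45, 25) mm. Pump head 78 x 58 mm on the right side, centred at (0, -112) mm, blue flip-top over it
- flip_top_tab (a point): thumb tab on the free front edge of the blue flip-top: point on top of the tab, mid-width (tab 40 mm wide along pump y, 18 mm long, 6 mm thick). Shut, it lies at pump (-46, -112, 98.5) mm. The hinge line runs along pump y through pump (39, -112, 62.5) mm; on opening the tab swings up and to the rear on a circle of 92 mm radius
- flip_top (a joint): angle of the flip-top, rad: 0 = fully shut on its hard stop, 1.05 = wide open. Starts open. A stiff friction hinge (about 0.09 N m, 1 N at the tab): it stays where it is left, so it must be pushed all the way
- jog_knob_grip (a point): black jog knob: point on its upright axis at the height to grip, 32.5 mm above the deck. Bar grip 44 mm long, 14 mm wide, standing 10 to 42 mm above the deck on a round skirt (48 mm diameter, top 10 mm above the deck). At rest the bar lies along pump x, its white pointer line towards the robot (-x)
- jog_knob (a joint): knob angle, rad, clockwise from above: 0 = rest stop (start; the spring returns it there); a click every 24 degrees: 0.419, 0.838, 1.257 (third), 1.676, 2.094 (fifth, hard stop). Spring 0.13 N m at rest, 0.16 at the third click, plus a notch ripple of +-0.085 N m: resistance peaks a quarter click on, is least at three quarters; no notch holds the knob by itself
- media_bottle: amber bottle with blue cap, 72 mm diameter, 150 mm high, standing to the left of the pump about 60 mm clear of it; origin at the centre of its underside
- beaker: small open beaker, 52 mm diameter, 55 mm high, standing in front of the pump head, clear of it; origin at the centre of its underside
- rack: loose green tube rack, 90 x 176 x 64 mm high, on the left of the bench, with three green-capped tubes standing 119 mm high in it; origin at the centre of its underside
- tip_box: loose blue box of pipette tips, 120 x 80 x 60 mm high, on the right of the bench; origin at the centre of its underside
- well_plate: loose clear 24-well plate, 127 x 85 x 15 mm high, on the right of the bench; origin at the centre of its underside
- dish_stack: loose stack of dishes, 90 mm diameter, 62 mm high, on the right of the bench; origin at the centre of its underside

How it is judged:
By the outcome, as a careful person would: the job done as asked, in the order asked, and still so for the second after the job is handed in, while the arm keeps its last pose, push and grip.
It also fails if it takes over 64 s, if anything falls off the work surface, if the arm or the gripper's body presses on something with over 40 N, if the wrist force passes 120 N, or if a joint passes its speed limit or range.

ROBOT

A 6-joint arm with a two-finger parallel gripper is mounted at the origin on the work surface. World frame = base frame: x ahead of the robot, y to its left, z up, the work surface at z = 0. Lengths are in m, angles in rad, forces in N, time in s.
With the tool pointing down it reaches from about 0.4 to 0.825 m from the base axis. Payload 7 kg.
Tool frame: the origin (TCP) lies at the very end of the fingers, on their centre line; the grasp point (between the pads) lies 19 mm behind it; z points along the fingers, y is the line along which they close (so a half turn about z gives the same grasp; the last joint's range is limited). The gripper opens to 85 mm and grips with 20 to 120 N. Pads are 22 mm wide; open, the fingers measure 114 mm over their backs; the gripper's body (76 mm by 85 mm) begins 54 mm behind the grasp point. The pads swing forward as they close: fully open they stand 13 mm farther back than shut.
Start: joints at [-1.01, 0.359, 0.012, 0, -1.224, -0.288], TCP at [0.182, -0.65, 0.231] pointing down, gripper open.
Joint ranges: [-3.07, 3.07], [-1.43, 2.12], [-1.02, 1.25], [-3.03, 1.67], [-3.05, -0], [-3.03, 3.03]. Speed limits (rad/s): [2.39, 2.39, 3.01, 3.14, 3.14, 3.14].

INTERFACE

Orientations are given as a unit quaternion [w, x, y, z].
In Python, from bench import bot gives the robot as it stands. The module is installed in compiled form; this text tells all that it offers.
- The arm moves only by the shell command python3 -m crank 'ROWS' [OPENING] [FORCE]. ROWS is JSON, a list of rows, each a list of 6 numbers: the shift along the tool's x, y, z in mm, then the turn, a rotation vector about the tool's x, y, z in rad. A call has 1 to 5 rows; each row is the pose to reach, as a shift and turn from the pose commanded when the call began, along the tool's axes at that moment; what a row does not reach only later rows make up. A row lasts 1/12 s, in which the tool goes at most 41.7 mm and 7.16 degrees, less where a joint would pass 70% of its speed; a pose out of reach is approached as far as the arm can. A call with a gripper value outside its range is refused whole. OPENING is the opening, from 0 (shut) to 1 (fully open), set as the call begins (- or left out, the last holds). The fingers move at their own pace and stop on an object; FORCE is the grip in N (left out, the last holds). Time passes only in rows, so rows that repeat a pose let the fingers close. It gives the time, the measured TCP pose, the force, the opening and the grip force at its end, in the units of the state.
- bot.get_obs(): the state, without advancing time (a new reading comes with each control period).
- bot.snapshot(name): name is "side" or "top"; returns a dict with "img" (400x640x3 uint8, red, green, blue), "range_z" (400x640 float32, m along the optical axis (not along the pixel's ray), 0 where there is no reading), "camera_matrix" (3x3 intrinsics, pixels), "k1" (the pictures are not rectified: a ray, as slopes to the right and down, at radius r is drawn at 1 + k1 r^2 times it, then the intrinsics apply), "R" (3x3) and "t" (3): a world point X has camera coordinates R X + t. Camera axes: x right, y down, z forward; pixel columns grow to the right and rows downward; lengths in m; the calibration is good to about 2 mm. A picture is of the moment at which its call begins.
- bot.close_job(): hands the job in; it is judged then, once.
Trained networks look in the newest picture that a camera, given by its name, has taken for a name from the list of things; names that differ only in an ending like _2 or _b are one class to them, and where a whole thing is asked for, a point or a joint stands for the part that bears it (a point fixed in the world has none). Each returns a list of dicts, best first, with "score" (0 to 1); they miss things now and then, are a little off and sometimes report something else, mostly with a low value. They report only what shows in the picture. A call takes as long as a camera call.
- bot.cut_out(thing, camera): "mask" (400x640 bool, what is visible of it) and "point" ([row, column] in pixels, amid what is visible of it).
The state is a dict: "time": time; "q": joint angles; "joint_vel": joint speeds; "effort": joint torques, N m; "tool_pos": TCP position; "eef_rot": TCP orientation; "ft_force": force on the tool from outside, world axes, zero at the start; "moment": the same for the moment, N m; "gripper_width": opening from 0.0 (shut) to 1.0 (fully open); "finger_force": force on a finger pad.
Only numpy, scipy, OpenCV 4.12 (cv2) and the standard library are available. Lean on these libraries where they do the work, as an engineer would, in place of code of your own. Each camera call takes 0.05 s, during which the arm holds its last target. There are 200 camera calls.

## Working session

There is one attempt and no reset: what is moved stays moved. The work goes in short steps, Python scripts to look and compute and a shell command to move; the robot and the scene stay as the last step left them, time stands still between calls to the robot, and variables do not carry over. Pictures are saved under pics/ and viewed, at most 10 in all, crops included, and the job is handed in when it is done.

```bash
mkdir -p pics; cat > h.py <<'E'
import numpy as np, cv2
from bench import bot
def pts(s,mask):
    r,c=np.nonzero(mask&(s["range_z"]>0)); return px(s,r,c)
def px(s,r,c):
    K=s["camera_matrix"];k=s["k1"];z=s["range_z"][r,c]
    p=np.stack([c,r],-1).astype(float).reshape(-1,1,2)
    u=cv2.undistortPoints(p,K,np.array([k,0,0,0.])).reshape(-1,2)
    X=np.c_[u*z[:,None],z]
    return (X-s["t"])@s["R"]
def proj(s,X):
    p,_=cv2.projectPoints(np.atleast_2d(X).astype(float),cv2.Rodrigues(s["R"])[0],np.array(s["t"],float),s["camera_matrix"],np.array([s["k1"],0,0,0.])); return p.reshape(-1,2)
E
python3 - <<'E'
from h import *
o=bot.get_obs(); print({k:np.round(v,3) for k,v in o.items()})
for n in("top","side"):
    s=bot.snapshot(n); cv2.imwrite(f"pics/{n}0.png",s["img"][:,:,::-1]); print(n,np.round(-s["R"].T@s["t"],3),np.round(s["R"][2],2))
    for th in("pump","jog_knob","flip_top","flip_top_tab","media_bottle","beaker"):
        for d in bot.cut_out(th,n)[:1]:
            P=pts(s,d["mask"]); print(th,round(d["score"],2),d["point"],d["mask"].sum(),np.round(np.median(P,0),3),np.round(np.percentile(P,3,0),3),np.round(np.percentile(P,97,0),3))
E
```

```text
{'time': np.float64(0.0), 'q': array([-1.01 ,  0.359,  0.011, -0.   , -1.224, -0.288]), 'joint_vel': array([ 0.   , -0.   ,  0.   ,  0.   ,  0.001, -0.   ]), 'effort': array([ 0.0000e+00, -5.8332e+01,  2.9342e+01,  6.9370e+00, -6.0000e-03,
        0.0000e+00]), 'tool_pos': array([ 0.182, -0.65 ,  0.23 ]), 'eef_rot': array([-0.   , -0.136,  0.991,  0.001]), 'ft_force': array([-0.17 ,  0.231, -0.221]), 'moment': array([ 0.001, -0.015,  0.005]), 'finger_force': np.float64(0.0), 'gripper_width': np.float64(0.998)}
top [0.381 0.037 1.357] [ 0.11 -0.01 -0.99]
pump 0.64 [186.1, 354.9] 4160 [ 0.548 -0.082  0.1  ] [ 0.461 -0.193  0.026] [0.653 0.012 0.141]
jog_knob 0.46 [195.2, 339.2] 197 [ 0.523 -0.027  0.11 ] [ 0.502 -0.047  0.103] [ 0.541 -0.008  0.145]
flip_top 0.85 [186.6, 389.6] 433 [ 0.552 -0.179  0.13 ] [ 0.524 -0.214  0.002] [ 0.594 -0.151  0.158]
flip_top_tab 0.96 [184.1, 387.4] 413 [ 0.551 -0.178  0.131] [ 0.524 -0.207  0.084] [ 0.591 -0.151  0.159]
media_bottle 0.71 [157.0, 300.5] 490 [0.641 0.087 0.106] [0.618 0.059 0.032] [0.679 0.119 0.152]
beaker 0.73 [246.4, 369.8] 180 [ 0.384 -0.136  0.006] [ 0.365 -0.151 -0.001] [ 0.404 -0.116  0.055]
side [-0.139  0.759  0.657] [ 0.59 -0.65 -0.48]
pump 0.58 [202.6, 333.4] 4294 [ 0.521 -0.032  0.091] [ 0.45  -0.2    0.013] [0.653 0.03  0.14 ]
jog_knob 0.79 [194.5, 329.1] 207 [ 0.517 -0.021  0.119] [ 0.502 -0.038  0.106] [ 0.541 -0.007  0.143]
flip_top 0.76 [172.4, 354.0] 431 [ 0.548 -0.172  0.128] [ 0.525 -0.37   0.001] [ 0.727 -0.146  0.158]
flip_top_tab 0.61 [173.3, 355.2] 438 [ 0.548 -0.174  0.128] [ 0.524 -0.372  0.001] [ 0.727 -0.147  0.157]
media_bottle 0.93 [215.3, 264.2] 1196 [0.636 0.107 0.074] [0.618 0.025 0.007] [0.784 0.128 0.149]
beaker 0.62 [221.7, 387.8] 373 [ 0.382 -0.117  0.037] [ 0.362 -0.152  0.003] [ 0.408 -0.104  0.055]
```

```bash
python3 - <<'E'
from h import *
Q=[];F=[]
for n in("top","side"):
    s=bot.snapshot(n)
    r,c=np.mgrid[0:400,0:640]; P=px(s,r.ravel(),c.ravel()); v=(s["range_z"].ravel()>0)
    D=P[v&(abs(P[:,2]-.1)<.005)&(P[:,0]>.4)&(P[:,0]<.7)&(P[:,1]>-.2)&(P[:,1]<.06)]
    R=cv2.minAreaRect(D[:,:2].astype(np.float32)*1000); print(n,len(D),D[:,2].mean(),R,cv2.boxPoints(R).round(0).tolist())
    K=P[v&(P[:,2]>.125)&(P[:,0]>.48)&(P[:,0]<.57)&(P[:,1]>-.07)&(P[:,1]<.03)]
    print("knob",len(K),K.mean(0),np.percentile(K[:,2],90),cv2.minAreaRect(K[:,:2].astype(np.float32)*1000))
    a=s["img"][120:270,240:440,::-1]; cv2.imwrite(f"pics/{n}1.png",cv2.resize(a,None,fx=4,fy=4,interpolation=cv2.INTER_CUBIC))
    d=bot.cut_out("flip_top",n)[0]; p=pts(s,d["mask"]); p=p[(p[:,2]>.08)&(p[:,1]>-.25)&(p[:,0]<.65)]; F.append(p)
p=np.vstack(F); m=np.median(p,0); u,w,vt=np.linalg.svd(p-m,full_matrices=False); print("flip",m,w,vt)
E
```

```text
top 2761 0.09975980893047397 ((562.9176025390625, -52.6788330078125), (272.10382080078125, 197.6930694580078), 72.59815979003906) [[428.0, -153.0], [617.0, -212.0], [698.0, 48.0], [509.0, 107.0]]
knob 72 [ 0.52247696 -0.02903308  0.14110543] 0.14408804006061404 ((522.6846923828125, -29.184181213378906), (13.76061725616455, 43.73884963989258), 72.34026336669922)
side 1457 0.1002322997927608 ((559.8833618164062, -69.77783203125), (161.52552795410156, 204.66128540039062), 72.64039611816406) [[438.0, -116.0], [633.0, -177.0], [682.0, -23.0], [486.0, 38.0]]
knob 98 [ 0.5202696  -0.02334466  0.1365362 ] 0.14314635809719276 ((523.164794921875, -26.364103317260742), (14.371060371398926, 45.389366149902344), 75.41544342041016)
flip [ 0.54779657 -0.17458306  0.13223412] [0.68612874 0.52011931 0.2964659 ] [[ 0.60367491 -0.18261223 -0.77603439]
 [ 0.31527436  0.94874559  0.02199731]
 [-0.73224223  0.25794297 -0.63030686]]
```

View pics/top1.png

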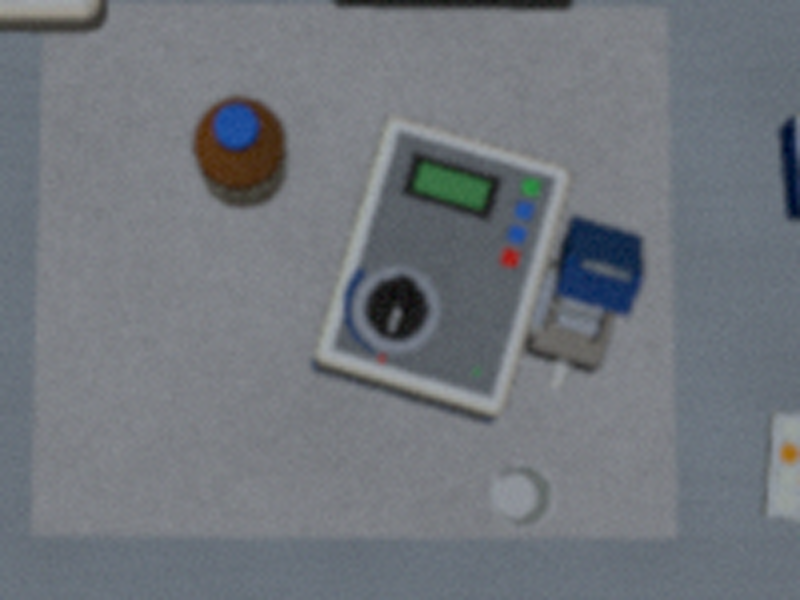

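View pics/side1.png

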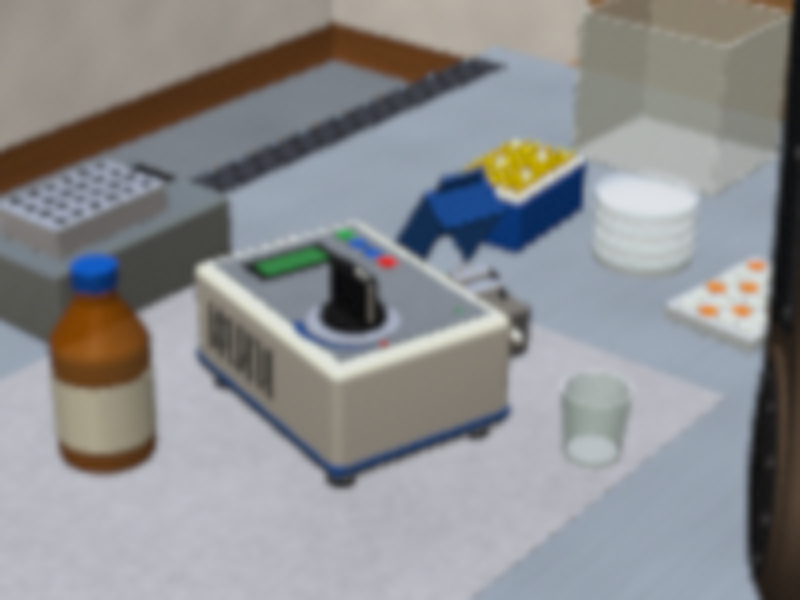

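View pics/top0.png

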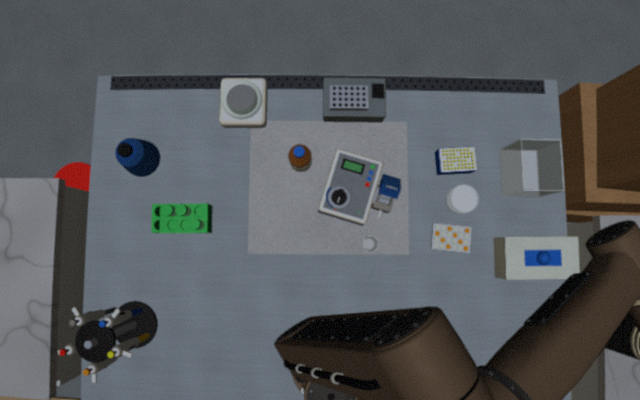

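```bash
cat >> h.py <<'E'
from scipy.spatial.transform import Rotation as Ro
O=np.array([558.3,-65.3,0]);YAW=np.radians(-17.4)
Rp=Ro.from_euler('z',YAW).as_matrix()
def rows(*T,turn=0):
    o=bot.get_obs();q=o["eef_rot"];R=Ro.from_quat([q[1],q[2],q[3],q[0]])
    tgt=Ro.from_matrix(Rp@np.diag([-1,1,-1.])@Ro.from_euler('z',turn).as_matrix())
    print("turn",np.round((R.inv()*tgt).as_rotvec(),3),"pump pos",np.round(Rp.T@(o["tool_pos"]*1000-O),1),"F",np.round(o["ft_force"],1),"t",o["time"])
    for t in T: print(t,np.round(R.inv().apply(Rp@np.array(t)+O-o["tool_pos"]*1000),1))
E
python3 - <<'E'
from h import *
rows((90,-112,220),(90,-112,160))
s=bot.snapshot("top"); d=bot.cut_out("flip_top","top")[0]["mask"]
P=(pts(s,d)/1e-3-O)@Rp; P=P[(P[:,2]>70)]
for z in range(80,165,8):
    m=(P[:,2]>=z)&(P[:,2]<z+8); 
    if m.any(): print(z,m.sum(),P[m].mean(0).round(0),P[m].min(0).round(0),P[m].max(0).round(0))
E
```

```text
turn [-0.     0.     0.577] pump pos [-184.4 -670.6  231.4] F [ 0.  -0.8  0.3] t 0.9
(90, -112, 220) [-534.5  318.7   11.3]
(90, -112, 160) [-534.5  318.7   71.3]Traceback (most recent call last):
  File "<stdin>", line 3, in <module>
IndexError: list index out of range
```

```bash
R='[-534.5,318.7,11.3,0,0,0.577]'; python3 -m crank '[[-534.5,318.7,11.3,0,0,0.577],[-534.5,318.7,11.3,0,0,0.577],[-534.5,318.7,11.3,0,0,0.577],[-534.5,318.7,11.3,0,0,0.577],[-534.5,318.7,11.3,0,0,0.577]]' 0 40
python3 - <<'E'
from h import *
rows((90,-112,220))
E
```

```text
time: 1.42
tool_pos: [0.3207, -0.5039, 0.2278]
eef_rot: [0.0, 0.155, 0.988, -0.0]
ft_force: [0.9, -0.2, -0.3]
gripper_width: 0.299
finger_force: 0.0
turn [-0.     0.    -0.007] pump pos [ -95.5 -489.6  227.8] F [ 0.9 -0.2 -0.3] t 1.4167
(90, -112, 220) [-182.9  378.9    7.7]
```

```bash
python3 -m crank '[[-183,379,8,0,0,-0.007],[-183,379,8,0,0,-0.007],[-183,379,8,0,0,-0.007],[-183,379,8,0,0,-0.007],[-183,379,8,0,0,-0.007]]'
python3 - <<'E'
from h import *
rows((90,-112,220))
E
```

```text
time: 1.83
tool_pos: [0.4637, -0.3516, 0.2241]
eef_rot: [0.0, 0.148, 0.989, -0.0]
ft_force: [0.7, -0.5, 1.2]
gripper_width: -0.003
finger_force: 0.0
turn [-0.     0.001  0.007] pump pos [  -4.6 -301.5  224.1] F [ 0.7 -0.5  1.2] t 1.8333
(90, -112, 220) [-95.9 188.8   4.2]
```

```bash
python3 -m crank '[[-93,187,4,0,0,0.003],[-93,187,4,0,0,0.003],[-93,187,4,0,0,0.003],[-93,187,4,0,0,0.003],[-93,187,4,0,0,0.003]]'
python3 - <<'E'
from h import *
rows((90,-112,150))
for n in("side","top"):
    s=bot.snapshot(n)
    D=bot.cut_out("flip_top_tab",n)[:1]
    for d in D: print(n,d["score"],((pts(s,d["mask"])*1000-O)@Rp).round(0)[::12].tolist())
    p=proj(s,Rp@np.array([20,-112,130])/1+O)if 0 else proj(s,(Rp@np.array([20,-112,130])+O)/1000)[0].astype(int)
    cv2.imwrite(f"pics/{n}2.png",cv2.resize(s["img"][p[1]-60:p[1]+60,p[0]-70:p[0]+70,::-1],None,fx=5,fy=5,interpolation=cv2.INTER_CUBIC))
rows((90,-112,150))
E
```

```text
time: 2.25
tool_pos: [0.6071, -0.2003, 0.2201]
eef_rot: [0.0, 0.149, 0.989, -0.0]
ft_force: [1.0, -0.6, -0.9]
gripper_width: 0.004
finger_force: 0.0
turn [0.    0.001 0.004] pump pos [  86.9 -114.2  220.1] F [ 1.  -0.6 -0.9] t 2.25
(90, -112, 150) [-3.   2.2 70.1]
side 0.7 [[18.0, -114.0, 160.0], [19.0, -126.0, 154.0], [26.0, -135.0, 145.0], [29.0, -133.0, 142.0], [22.0, -117.0, 145.0], [21.0, -98.0, 146.0], [17.0, -140.0, 138.0], [20.0, -116.0, 139.0], [20.0, -90.0, 142.0], [13.0, -129.0, 135.0], [16.0, -98.0, 138.0], [9.0, -138.0, 131.0], [12.0, -103.0, 136.0], [30.0, -83.0, 131.0], [4.0, -108.0, 134.0], [23.0, -82.0, 130.0], [3.0, -111.0, 130.0], [25.0, -83.0, 126.0], [-2.0, -107.0, 130.0], [20.0, -84.0, 124.0], [32.0, -138.0, 106.0], [19.0, -83.0, 121.0], [32.0, -137.0, 103.0], [13.0, -83.0, 121.0], [25.0, -136.0, 103.0], [10.0, -84.0, 118.0], [22.0, -138.0, 100.0], [202.0, -227.0, 1.0], [57.0, -84.0, 92.0], [52.0, -138.0, 81.0], [15.0, -80.0, 107.0], [33.0, -82.0, 96.0], [26.0, -81.0, 96.0]]
top 0.8 [[67.0, -84.0, 89.0], [60.0, -88.0, 97.0], [59.0, -95.0, 96.0], [51.0, -85.0, 110.0], [66.0, -122.0, 92.0], [55.0, -107.0, 105.0], [42.0, -85.0, 127.0], [58.0, -123.0, 101.0], [43.0, -98.0, 124.0], [59.0, -136.0, 99.0], [44.0, -110.0, 122.0], [31.0, -86.0, 140.0], [46.0, -123.0, 117.0], [31.0, -98.0, 143.0], [46.0, -135.0, 119.0], [32.0, -111.0, 140.0], [22.0, -89.0, 140.0], [33.0, -123.0, 141.0], [20.0, -99.0, 158.0], [34.0, -135.0, 136.0], [20.0, -111.0, 160.0], [13.0, -91.0, 142.0], [22.0, -123.0, 154.0], [14.0, -102.0, 134.0], [24.0, -134.0, 143.0], [13.0, -110.0, 140.0], [4.0, -87.0, 132.0], [14.0, -120.0, 136.0], [4.0, -96.0, 132.0], [14.0, -129.0, 136.0], [6.0, -113.0, 134.0], [1.0, -107.0, 128.0], [11.0, -140.0, 133.0], [9.0, -141.0, 132.0]]
turn [-0.    -0.001  0.006] pump pos [  86.5 -114.9  219.2] F [-0.9  0.2  0.5] t 2.45
(90, -112, 150) [-3.5  2.9 69.2]
```

View pics/side2.png

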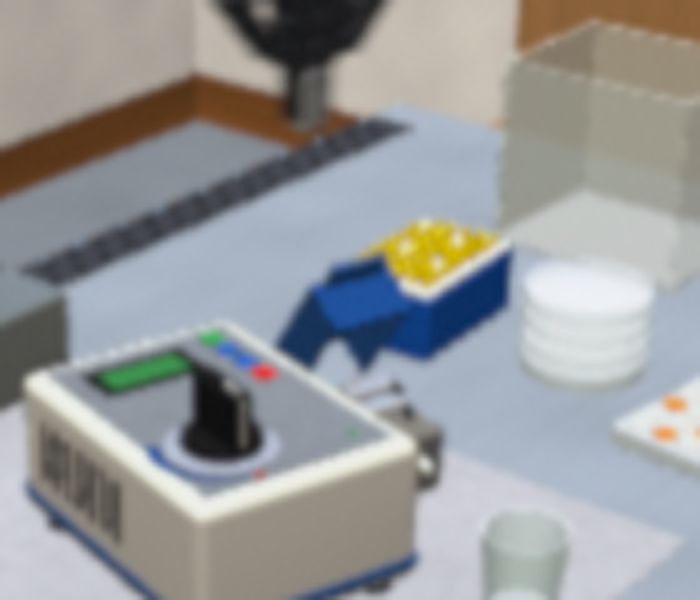

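```bash
python3 -m crank '[[-2,3,69,0,0,0],[-2,3,69,0,0,0],[-2,3,69,0,0,0],[-2,3,69,0,0,0]]'
python3 - <<'E'
from h import *
rows((38,-112,146.7),(17,-112,140.7))
E
```

```text
time: 2.78
tool_pos: [0.6073, -0.2009, 0.1502]
eef_rot: [-0.002, 0.15, 0.989, -0.0]
ft_force: [0.7, 0.1, 0.6]
gripper_width: 0.001
finger_force: 0.0
turn [-0.001 -0.003  0.003] pump pos [  87.3 -114.7  150.2] F [0.7 0.1 0.6] t 2.7833
(38, -112, 146.7) [49.3  2.8  3.6]
(17, -112, 140.7) [70.3  2.9  9.7]
```

```bash
python3 -m crank '[[30,3,1,0,0,0],[49,3,3.5,0,0,0],[60,3,6,0,0,0],[70,3,9.5,0,0,0],[70,3,9.5,0,0,0]]'
python3 - <<'E'
from h import *
rows((17,-112,140.7),(-2,-112,129.5),(-18,-112,113.7),(-28,-112,98.4))
E
```

```text
time: 3.2
tool_pos: [0.5423, -0.1767, 0.1441]
eef_rot: [0.002, 0.15, 0.989, 0.0]
ft_force: [-0.6, 0.4, -0.7]
gripper_width: -0.001
finger_force: 0.0
turn [0.001 0.003 0.003] pump pos [  18.1 -111.1  144.1] F [-0.6  0.4 -0.7] t 3.2
(17, -112, 140.7) [ 1.1 -0.9  3.4]
(-2, -112, 129.5) [20.1 -0.8 14.5]
(-18, -112, 113.7) [36.2 -0.8 30.2]
(-28, -112, 98.4) [46.2 -0.8 45.5]
```

```bash
python3 -m crank '[[10,0,7,0,0,0],[20,0,14,0,0,0],[28,0,21,0,0,0],[36,0,29,0,0,0],[36,0,29,0,0,0]]'
python3 - <<'E'
from h import *
rows((-18,-112,113.7),(-28,-112,98.4))
s=bot.snapshot("side")
p=proj(s,(Rp@np.array([0,-112,110])+O)/1000)[0].astype(int)
cv2.imwrite("pics/side3.png",cv2.resize(s["img"][p[1]-60:p[1]+60,p[0]-70:p[0]+70,::-1],None,fx=5,fy=5,interpolation=cv2.INTER_CUBIC))
E
```

```text
time: 3.62
tool_pos: [0.5079, -0.1659, 0.113]
eef_rot: [0.0, 0.15, 0.989, 0.0]
ft_force: [-1.2, 0.1, 0.5]
gripper_width: 0.003
finger_force: 0.0
turn [0.    0.001 0.003] pump pos [ -18.  -111.1  113. ] F [-1.2  0.1  0.5] t 3.6167
(-18, -112, 113.7) [ 0.  -0.9 -0.7]
(-28, -112, 98.4) [10.1 -0.9 14.6]
```

View pics/side3.png

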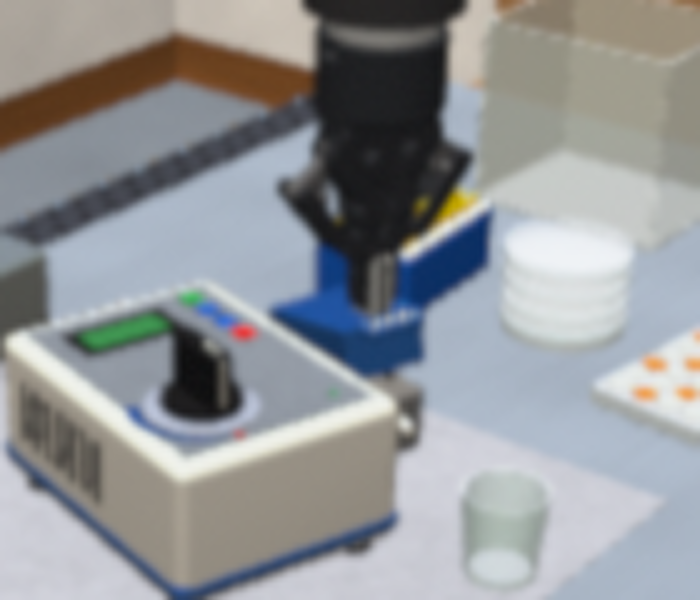

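The picture shows the closed fingers on the lid (crop 375,305), pushed most of the way down; continue to the stop.

```bash
python3 -m crank '[[6,0,8,0,0,0],[12,0,14,0,0,0],[14,0,15,0,0,0],[14,0,15,0,0,0]]'
python3 -m crank '[[0,0,1,0,0,0],[0,0,2,0,0,0],[0,0,2,0,0,0]]'
python3 -c "
from h import *
rows((-30,-112,98.4))"
```

```text
time: 4.0
tool_pos: [0.4971, -0.1618, 0.0985]
eef_rot: [0.002, 0.149, 0.989, -0.0]
ft_force: [3.5, -2.2, 4.9]
gripper_width: -0.001
finger_force: 2.5
time: 4.25
tool_pos: [0.4972, -0.1619, 0.0982]
eef_rot: [0.002, 0.149, 0.989, -0.0]
ft_force: [-4.2, 2.2, 23.0]
gripper_width: -0.001
finger_force: 11.7
turn [0.    0.005 0.005] pump pos [ -29.5 -110.5   98.2] F [-4.2  2.2 23. ] t 4.25
(-30, -112, 98.4) [ 0.5 -1.5 -0.2]
```

Hard stop: 23 N at z 98.2. Lift off and check.

```bash
python3 -m crank '[[0,0,-40,0,0,0],[0,0,-80,0,0,0],[0,0,-110,0,0,0],[0,0,-110,0,0,0]]'
python3 -m crank '[[15,136,0,0,0,0.005],[15,136,0,0,0,0.005],[15,136,0,0,0,0.005],[15,136,0,0,0,0.005],[15,136,0,0,0,0.005]]' 0.6 40
python3 - <<'E'
from h import *
rows((-45,25,170),(-45,25,115))
s=bot.snapshot("side")
p=proj(s,(Rp@np.array([-20,-40,120])+O)/1000)[0].astype(int)
cv2.imwrite("pics/side4.png",cv2.resize(s["img"][p[1]-60:p[1]+60,p[0]-70:p[0]+70,::-1],None,fx=5,fy=5,interpolation=cv2.INTER_CUBIC))
d=bot.cut_out("jog_knob","side")
if d:
    P=(pts(s,d[0]["mask"])*1000-O)@Rp; K=P[(P[:,2]>125)&(P[:,2]<144)]; print(len(K),K.mean(0),cv2.minAreaRect(K[:,:2].astype(np.float32)))
E
```

```text
time: 4.58
tool_pos: [0.4982, -0.162, 0.2118]
eef_rot: [0.005, 0.149, 0.989, 0.0]
ft_force: [1.0, -0.7, 0.4]
gripper_width: -0.001
finger_force: 0.0
time: 5.0
tool_pos: [0.5212, -0.0244, 0.2048]
eef_rot: [-0.0, 0.15, 0.989, 0.0]
ft_force: [0.3, -0.5, 0.1]
gripper_width: 0.602
finger_force: 0.0
turn [ 0.    -0.     0.002] pump pos [-47.6  27.9 204.8] F [ 0.3 -0.5  0.1] t 5.0
(-45, 25, 170) [-2.6 -2.9 34.8]
(-45, 25, 115) [-2.6 -2.9 89.8]
91 [-49.23089888  29.03882798 135.92118684] ((-46.021400451660156, 27.268268585205078), (13.596511840820312, 43.57789611816406), 86.91534423828125)
```

View pics/side4.png

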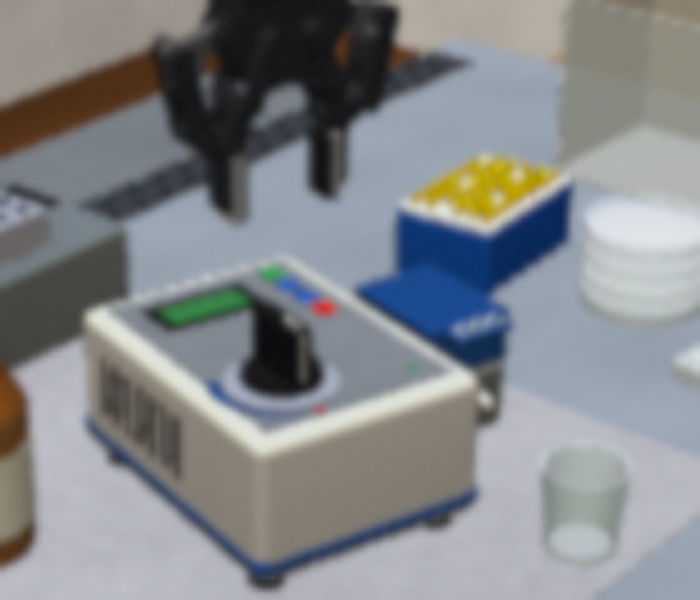

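Lid is shut level (crop 430,310); gripper straddles above the knob (crop 275,345). Descend and grip.

```bash
python3 -m crank '[[-2,-2,35,0,0,0],[-2,-2,60,0,0,0],[-2,-2,80,0,0,0],[-2,-2,89,0,0,0],[-2,-2,89,0,0,0]]'
python3 -m crank '[[0,0,0,0,0,0],[0,0,0,0,0,0],[0,0,0,0,0,0],[0,0,0,0,0,0],[0,0,0,0,0,0]]' 0 30
python3 - <<'E'
from h import *
rows((-45,25,115)); print(bot.get_obs()["moment"])
s=bot.snapshot("side")
p=proj(s,(Rp@np.array([-40,20,130])+O)/1000)[0].astype(int)
cv2.imwrite("pics/side5.png",cv2.resize(s["img"][p[1]-50:p[1]+50,p[0]-60:p[0]+60,::-1],None,fx=5,fy=5,interpolation=cv2.INTER_CUBIC))
E
```

```text
time: 5.52
tool_pos: [0.5205, -0.031, 0.1142]
eef_rot: [-0.002, 0.153, 0.988, -0.001]
ft_force: [0.1, -1.1, 0.2]
gripper_width: 0.601
finger_force: 0.0
time: 5.93
tool_pos: [0.5235, -0.0287, 0.1179]
eef_rot: [0.002, 0.152, 0.988, 0.001]
ft_force: [-0.7, 5.2, 3.0]
gripper_width: 0.154
finger_force: 33.3
turn [ 0.003  0.003 -0.001] pump pos [-44.2  24.5 117.9] F [-0.7  5.2  3. ] t 5.9333
(-45, 25, 115) [0.9 0.5 2.9]
[1.77499896 0.20087442 0.09849998]
```

View pics/side5.png

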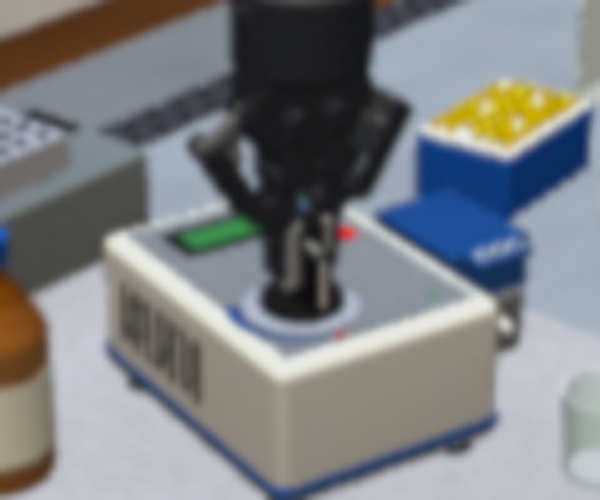

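```bash
python3 -m crank '[[0,0,0,0,0,0],[0,0,0,0,0,0.1],[0,0,0,0,0,0.2],[0,0,0,0,0,0.3],[0,0,0,0,0,0.4]]' - 80
python3 -c "
from h import *
rows((-45,25,115));o=bot.get_obs();print(o['moment'],o['gripper_width'],o['finger_force'])"
```

```text
time: 6.4
tool_pos: [0.5233, -0.029, 0.1179]
eef_rot: [0.001, 0.347, 0.938, 0.001]
ft_force: [-1.3, 4.5, 7.0]
gripper_width: 0.149
finger_force: 79.7
turn [ 0.002  0.002 -0.406] pump pos [-44.3  24.2 117.9] F [-1.3  4.5  7. ] t 6.4
(-45, 25, 115) [1.  0.4 2.9]
[1.40727509 0.72455585 0.11219472] 0.14945647440102394 79.74276781082153
```

```bash
python3 -m crank '[[0,0,0,0,0,0.1],[0,0,0,0,0,0.2],[0,0,0,0,0,0.3],[0,0,0,0,0,0.4],[0,0,0,0,0,0.5]]'
python3 -m crank '[[0,0,0,0,0,0.1],[0,0,0,0,0,0.2],[0,0,0,0,0,0.3],[0,0,0,0,0,0.35],[0,0,0,0,0,0.35]]'
python3 - <<'E'
from h import *
rows((-45,25,115));o=bot.get_obs();print(o['moment'],o['gripper_width'],o['finger_force'],o['q'])
s=bot.snapshot("side")
p=proj(s,(Rp@np.array([-45,25,125])+O)/1000)[0].astype(int)
cv2.imwrite("pics/side6.png",cv2.resize(s["img"][p[1]-35:p[1]+35,p[0]-40:p[0]+40,::-1],None,fx=8,fy=8,interpolation=cv2.INTER_CUBIC))
E
```

```text
time: 6.82
tool_pos: [0.5243, -0.0323, 0.1175]
eef_rot: [-0.009, 0.561, 0.827, 0.011]
ft_force: [-34.0, 84.9, 37.8]
gripper_width: 0.144
finger_force: 84.7
time: 7.23
tool_pos: [0.5271, -0.0844, 0.1047]
eef_rot: [-0.046, 0.665, 0.744, 0.051]
ft_force: [-0.7, 0.4, 1.1]
gripper_width: -0.0
finger_force: 0.0
turn [ 0.091 -0.112 -1.153] pump pos [-24.  -27.5 104.7] F [-0.7  0.4  1.1] t 7.2333
(-45, 25, 115) [57.4  2.1 -2.5]
[-0.51908684 -0.04087965 -0.02131328] -0.0003278888430377876 0.0 [ 0.10373485  0.26817034 -0.37559823 -0.17080223 -0.92078249 -3.02992334]
```

View pics/side6.png

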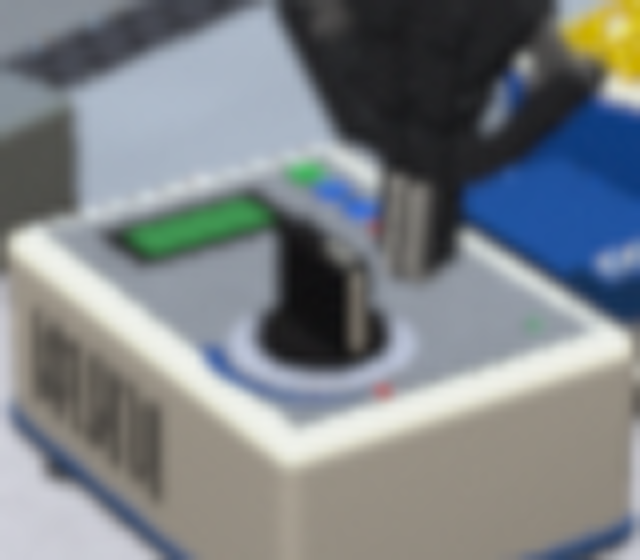

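The knob slipped out: the last joint ran into its −3.03 limit, so the arm tilted; the picture shows the knob back at rest (crop 330,290), fingers beside it at (415,240), lid shut. I'll lift, unwind half a turn and grip again the other way round.

```bash
python3 -m crank '[[0,0,-25,0,0,0],[0,0,-50,0,0,-0.1],[0,0,-80,0,0,-0.2],[0,0,-100,0,0,-0.3],[0,0,-100,0,0,-0.4]]' 0.6 40
python3 -c "
from h import *
rows((-45,25,210));rows((-45,25,210),turn=-np.pi);print(bot.get_obs()['q'])"
```

```text
time: 7.7
tool_pos: [0.5287, -0.1004, 0.208]
eef_rot: [-0.031, 0.501, 0.863, 0.058]
ft_force: [1.4, 0.1, 0.5]
gripper_width: 0.601
finger_force: 0.0
turn [ 0.108 -0.081 -0.747] pump pos [-17.7 -42.4 208. ] F [1.4 0.1 0.5] t 7.7
(-45, 25, 210) [65.5 30.6  7.5]
turn [-0.102 -0.136  2.389] pump pos [-17.7 -42.4 208. ] F [1.4 0.1 0.5] t 7.7
(-45, 25, 210) [65.5 30.6  7.5]
[ 0.07725659  0.1698218  -0.24881694 -0.14448141 -1.14153065 -2.64053703]
```

```bash
python3 -m crank '[[65,30,5,0.108,-0.081,-0.747],[65,30,5,0.108,-0.081,-0.747],[65,30,5,0.108,-0.081,-0.747],[65,30,5,0.108,-0.081,-0.747],[65,30,5,0.108,-0.081,-0.747]]'
python3 -c "
from h import *
rows((-45,25,210));print(bot.get_obs()['q'])"
```

```text
time: 8.12
tool_pos: [0.5209, -0.0276, 0.208]
eef_rot: [-0.009, 0.215, 0.976, 0.01]
ft_force: [-0.4, 0.2, -0.1]
gripper_width: 0.599
finger_force: 0.0
turn [ 0.017 -0.021 -0.13 ] pump pos [-46.9  24.8 208. ] F [-0.4  0.2 -0.1] t 8.1167
(-45, 25, 210) [-1.8  0.5 -2.1]
[ 0.30320131  0.13330153 -0.33409072 -0.02948372 -1.10985943 -2.29468957]
```

```bash
python3 -m crank '[[0,0,0,0.017,-0.021,-0.12],[0,0,0,0.017,-0.021,-0.13],[0,0,0,0.017,-0.021,-0.13]]'
for i in 1 2; do :; done
python3 -m crank '[[0,0,0,0,0,-0.12],[0,0,0,0,0,-0.24],[0,0,0,0,0,-0.36],[0,0,0,0,0,-0.48],[0,0,0,0,0,-0.6]]'
python3 -m crank '[[0,0,0,0,0,-0.12],[0,0,0,0,0,-0.24],[0,0,0,0,0,-0.36],[0,0,0,0,0,-0.48],[0,0,0,0,0,-0.6]]'
python3 -m crank '[[0,0,0,0,0,-0.12],[0,0,0,0,0,-0.24],[0,0,0,0,0,-0.36],[0,0,0,0,0,-0.48],[0,0,0,0,0,-0.6]]'
python3 -m crank '[[0,0,0,0,0,-0.12],[0,0,0,0,0,-0.24],[0,0,0,0,0,-0.36],[0,0,0,0,0,-0.48],[0,0,0,0,0,-0.6]]'
python3 -m crank '[[0,0,0,0,0,-0.12],[0,0,0,0,0,-0.24],[0,0,0,0,0,-0.36],[0,0,0,0,0,-0.48],[0,0,0,0,0,-0.6]]' | tail -3
python3 - <<'E'
from h import *
rows((-45.5,25,116),turn=np.pi);print(bot.get_obs()['q'])
s=bot.snapshot("top"); bot.snapshot("side")
for n in("flip_top","beaker","jog_knob"):
    d=bot.cut_out(n,"top")
    if d: P=(pts(s,d[0]["mask"])*1000-O)@Rp; print(n,np.median(P,0),P.max(0))
E
```

```text
time: 8.37
tool_pos: [0.5206, -0.0275, 0.2077]
eef_rot: [-0.001, 0.156, 0.988, 0.001]
ft_force: [-0.7, 0.4, -0.5]
gripper_width: 0.602
finger_force: 0.0
time: 8.78
tool_pos: [0.521, -0.0279, 0.2077]
eef_rot: [-0.001, -0.144, 0.99, 0.001]
ft_force: [-0.4, 0.3, 0.6]
gripper_width: 0.602
finger_force: 0.0
time: 9.2
tool_pos: [0.521, -0.0279, 0.2077]
eef_rot: [-0.0, -0.43, 0.903, 0.002]
ft_force: [-0.1, 0.3, -0.1]
gripper_width: 0.596
finger_force: 0.0
time: 9.62
tool_pos: [0.521, -0.0279, 0.2077]
eef_rot: [0.0, -0.678, 0.735, 0.001]
ft_force: [-0.5, 0.3, 0.1]
gripper_width: 0.6
finger_force: 0.0
time: 10.03
tool_pos: [0.521, -0.0279, 0.2077]
eef_rot: [-0.001, 0.865, -0.502, -0.001]
ft_force: [-0.3, -0.7, 0.2]
gripper_width: 0.604
finger_force: 0.0
ft_force: [0.1, -0.3, 0.4]
gripper_width: 0.602
finger_force: 0.0
turn [-0.002  0.002 -0.148] pump pos [-46.8  24.5 207.7] F [ 0.1 -0.3  0.4] t 10.45
(-45.5, 25, 116) [ 1.4 -0.5 91.7]
[ 0.32066175  0.12488585 -0.35527218 -0.00336882 -1.09109223  0.79971118]
flip_top [-260.53011673  469.24949035   59.70014118] [-182.82448604  588.05590487  120.16900347]
beaker [-145.49214021 -117.89000494   11.39728077] [-121.31929877  -89.16592785   58.00861083]
```

```bash
python3 -m crank '[[1,-0.5,20,0,0,-0.11],[1,-0.5,50,0,0,-0.148],[1,-0.5,75,0,0,-0.148],[1,-0.5,91,0,0,-0.148],[1,-0.5,91,0,0,-0.148]]'
python3 -m crank '[[0,0,0,0,0,0],[0,0,0,0,0,0],[0,0,0,0,0,0],[0,0,0,0,0,0],[0,0,0,0,0,0]]' 0 30
python3 -c "
from h import *
rows((-45,25,115),turn=np.pi);print(bot.get_obs()['q'],bot.get_obs()['moment'])"
```

```text
time: 11.12
tool_pos: [0.5196, -0.0276, 0.1132]
eef_rot: [-0.0, 0.988, -0.154, -0.004]
ft_force: [-0.8, 0.3, -0.0]
gripper_width: 0.599
finger_force: 0.0
time: 11.53
tool_pos: [0.5225, -0.0279, 0.1182]
eef_rot: [-0.001, 0.988, -0.152, 0.0]
ft_force: [0.0, -6.3, 2.2]
gripper_width: 0.156
finger_force: 31.9
turn [-0.002 -0.    -0.001] pump pos [-45.3  25.  118.2] F [ 0.  -6.3  2.2] t 11.5333
(-45, 25, 115) [0.3 0.  3.2]
[ 0.32109468  0.21595174 -0.47285458 -0.00145478 -0.88093295  0.94552408] [-2.25305065  0.00630977  0.18508751]
```

```bash
python3 -m crank '[[0,0,0,0,0,0],[0,0,0,0,0,0.1],[0,0,0,0,0,0.2],[0,0,0,0,0,0.3],[0,0,0,0,0,0.4]]' - 80
python3 -m crank '[[0,0,0,0,0,0.1],[0,0,0,0,0,0.2],[0,0,0,0,0,0.3],[0,0,0,0,0,0.4],[0,0,0,0,0,0.4]]'
python3 -c "
from h import *
rows((-45,25,115),turn=np.pi);print(bot.get_obs()['q'],bot.get_obs()['moment'])"
```

```text
time: 11.95
tool_pos: [0.5226, -0.0278, 0.1184]
eef_rot: [-0.001, 0.938, -0.348, 0.0]
ft_force: [-0.2, -5.6, 4.0]
gripper_width: 0.143
finger_force: 79.5
time: 12.37
tool_pos: [0.5227, -0.0278, 0.1183]
eef_rot: [-0.001, 0.85, -0.528, 0.0]
ft_force: [0.5, -6.1, 2.5]
gripper_width: 0.145
finger_force: 79.4
turn [-0.002  0.    -0.808] pump pos [-45.2  25.2 118.3] F [ 0.5 -6.1  2.5] t 12.3667
(-45, 25, 115) [0.2 0.  3.3]
[ 0.32111941  0.21581345 -0.47271326 -0.00155225 -0.88061924  0.13924451] [-2.11177411 -0.12464831  0.16045095]
```

```bash
python3 -m crank '[[0,0,0,0,0,0.12],[0,0,0,0,0,0.24],[0,0,0,0,0,0.36],[0,0,0,0,0,0.45],[0,0,0,0,0,0.45]]'
python3 -m crank '[[0,0,0,0,0,0],[0,0,0,0,0,0]]'
python3 - <<'E'
from h import *
rows((-45,25,115),turn=np.pi);print(bot.get_obs()['q'],bot.get_obs()['moment'])
s=bot.snapshot("side")
p=proj(s,(Rp@np.array([-45,25,125])+O)/1000)[0].astype(int)
A=cv2.resize(s["img"][p[1]-35:p[1]+35,p[0]-40:p[0]+60,::-1],None,fx=6,fy=6,interpolation=cv2.INTER_CUBIC)
s=bot.snapshot("top")
p=proj(s,(Rp@np.array([-45,-30,125])+O)/1000)[0].astype(int)
B=cv2.resize(s["img"][p[1]-24:p[1]+24,p[0]-50:p[0]+50,::-1],None,fx=6,fy=6,interpolation=cv2.INTER_CUBIC)[:180]
cv2.imwrite("pics/c7.png",np.vstack([A,B]))
E
```

```text
time: 12.78
tool_pos: [0.5229, -0.0278, 0.1184]
eef_rot: [-0.001, 0.711, -0.704, -0.0]
ft_force: [0.1, -5.7, 1.6]
gripper_width: 0.143
finger_force: 79.3
time: 12.95
tool_pos: [0.5229, -0.0278, 0.1184]
eef_rot: [-0.001, 0.713, -0.702, -0.0]
ft_force: [1.2, -5.9, 1.8]
gripper_width: 0.149
finger_force: 79.3
turn [-0.002  0.    -1.251] pump pos [-45.   25.2 118.4] F [ 1.2 -5.9  1.8] t 12.95
(-45, 25, 115) [0.2 0.1 3.4]
[ 0.32103693  0.21590816 -0.47262573 -0.00135307 -0.88039629 -0.30454102] [-2.35791014 -0.41419047  0.11553726]
```

View pics/c7.png

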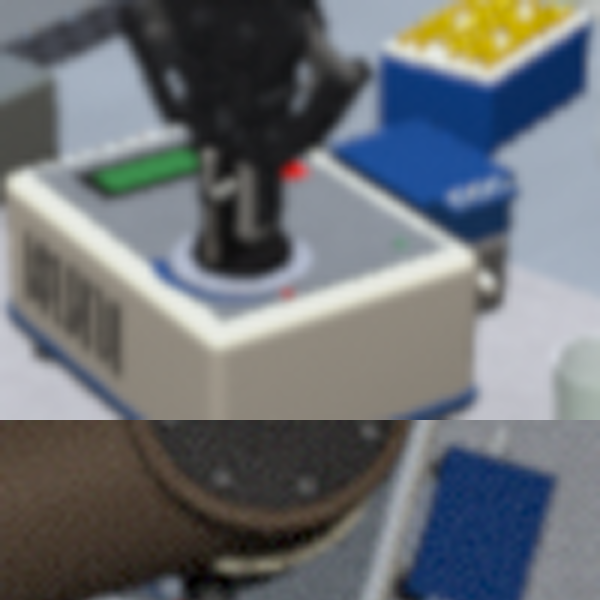

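```bash
python3 -c "
from bench import bot
print(bot.close_job())"
```

```text
the job is handed in; nothing more can be done
None
```

The job is handed in with the flip-top pressed shut on its stop (23 N) and the knob held at the third click (tool turned about 1.25 rad, 80 N grip); a first turn, after the lid was shut, failed when the last joint hit its limit: the wrist read about 99 N, and the knob slipped out and sprang back to rest before I re-gripped it.

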